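Nest a set of studded leather boxes and close it

ROBOT

A 6-joint arm with a two-finger parallel gripper is mounted at the origin on the work surface. World frame = base frame: x ahead of the robot, y to its left, z up, the work surface at z = 0. Lengths are in mm, angles in rad, forces in N, time in s.
With the tool pointing down it reaches from about 300 to 775 mm from the base axis. Payload 14.6 kg.
Tool frame: the origin (TCP) lies at the very end of the fingers, on their centre line; the grasp point (between the pads) lies 19 mm behind it; x points along the fingers, z is the direction in which the jaws open and shut, and the axes are right-handed (so a half turn about x gives the same grasp; the last joint's range is limited). The gripper opens to 94 mm and grips with 3 to 60 N. Pads are 16 mm wide; open, the fingers measure 119 mm over their backs; the gripper's body (75 mm by 177 mm) begins 78 mm behind the grasp point.
Start: joints at [-1.325, 0.3, 1.521, -0, 1.321, -0.067], TCP at [169.241, -523.304, 205.446] pointing down, gripper open.
Joint ranges: [-3.03, 3.03], [-0.79, 2.21], [0.23, 2.52], [-1.04, 4.18], [0, 3.07], [-2.55, 2.55]. Speed limits (rad/s): [2.22, 2.22, 2.57, 3.14, 3.14, 3.14].

INTERFACE

Orientations are given as [roll, pitch, yaw] about the fixed x, y, z axes, in that order (R = Rz(yaw) Ry(pitch) Rx(roll)).
In Python, from cell import manip gives the robot as it stands.
- The arm moves only by the shell command python3 -m jog 'ROWS' [FORCE]. ROWS is a JSON object of lists of equal length, an entry for each row: "grip": the opening, from -1 (shut) to 1 (fully open), so that 0 is half open; "offset": the shift along the world's x, y, z in m, a list of three; "rot": the turn, a rotation vector about the world's x, y, z in rad, a list of three. In form: {"grip": [grip, ...], "offset": [[x, y, z], ...], "rot": [[wx, wy, wz], ...]}. A call has exactly 5 rows; each row shifts and turns the pose as measured when the row begins; what a row does not reach is not made up. A row lasts 1/10 s, in which the tool goes at most 50 mm and 8.59 degrees, less where a joint would pass 70% of its speed; a pose out of reach is approached as far as the arm can. A call with a gripper value outside its range is refused whole. The fingers move at their own pace and stop on an object; FORCE is the grip in N (left out, the last holds). Time passes only in rows, so rows that do not move let the fingers close, or fill a call up. It gives the time, the measured TCP pose, the force and the opening at its end, in the units of the state.
- manip.read_state(): the state, without advancing time (a new reading comes with each control period).
- manip.camera(name): name is "scene" or "top" or "wrist"; returns a dict with "image" (400x640x3 uint8, red, green, blue), "range_z" (400x640 float32, mm along the optical axis (not along the pixel's ray), 0 where there is no reading), "fx", "fy", "cx", "cy" (pixels), "R" (3x3) and "t" (3): a world point X has camera coordinates R X + t; the wrist camera has in their place "T_tool_cam" (4x4, takes a point from camera to tool coordinates, whose origin is the TCP and whose axes are the tool frame's). Camera axes: x right, y down, z forward; pixel columns grow to the right and rows downward; lengths in mm; the calibration is good to about 2 mm. A picture is of the moment at which its call begins: read the wrist's pose just before it.
- manip.sign_off(): hands the job in, once; it reports no verdict.
The state is a dict: "clock": time; "joints": joint angles; "qd": joint speeds; "effort": joint torques, N m; "eef_pos": TCP position; "eef_rot": TCP orientation; "wrist_force": force on the tool from outside, world axes, zero at the start; "moment": the same for the moment, N m; "finger_gap": finger opening in mm.
Only numpy, scipy, OpenCV 4.12 (cv2) and the standard library are available. Lean on these libraries where they do the work, as an engineer would, in place of code of your own. Each camera call takes 0.05 s, during which the arm holds its last target. There are 200 camera calls.

TASK

Nest the set of round leather boxes where the largest one stands, from the outside in and one at a time: first the middle-sized box into the largest, then the small box into the middle-sized one, then the wooden needle case upright into the small box, and last put the lid squarely and fully down on the largest box. Set every piece down upright and gently, without dropping it, and leave the glue tub, the tin, the brush and the screwdriver where they are.

Things in the scene. Friction and masses are not known exactly. Their poses are not given: they have to be found in the camera images.
- large_box: Largest round open box, brown leather with steel studs, loose, about 0.8 kg: outer diameter 172 mm (all sizes in mm), inner 160, height 55 to the rim, floor 5 thick. Origin: centre of the underside, z up. It is the place where the set is nested; three 'big' spots on the bench (left, middle, right) are shared at random by it, the lid and the middle-sized box.
- medium_box: Middle-sized round open box, brown leather with studs, about 0.16 kg: outer diameter 100 mm, inner 84 (wall 8 thick, straight, with no handle: pinch the wall from above, one finger inside), height 36, floor 5 thick. Origin: centre of the underside, z up.
- small_box: Small round open box, brown leather with studs, about 0.07 kg: outer diameter 54 mm, inner 44, height 52, floor 4 thick, so it stands 21 above the middle-sized box's rim when nested. Grip it across its outside near the top. Origin: centre of the underside, z up.
- needle_case: Plain wooden cylinder (needle case), about 0.04 kg, standing upright: diameter 28 mm, height 70, so it stands 22 above the small box's rim when nested. Origin: centre of the underside, z up.
- lid: Deep lid of the largest box, brown leather, 0.25 kg, lying mouth down. Outer diameter 186, height 56; lowest 14 mm is a thin skirt, inner diameter 180 (4 mm clearance round the largest box), above it a thicker wall (inner 162) that rests on the box's rim. Brass knob, diameter 20, from 56 to 80 above the origin. Origin: centre of the lower edge; fully down it is 41 above the largest box's origin.
- glue_tub: Bystander, leave alone: white glue tub with a red cap, 62 mm diameter, 85 mm high, standing. Origin: centre of the underside.
- tin: Bystander, leave alone: green and steel tin, 56 mm diameter, 60 mm high, standing. Origin: centre of the underside.
- brush: Bystander, leave alone: brush lying on the bench at the left, about 200 mm long. Origin under its middle.
- screwdriver: Bystander, leave alone: screwdriver lying on the bench at the right, about 200 mm long. Origin under its middle.

How it is judged (in metres and radians):
On the way, in this order (a step that is already met when the one before it is completed fails the run):
1. the middle-sized box stands upright on the floor of the largest box and is released (horizontal distance between medium_box and large_box below 0.034 m and z of medium_box in the frame of large_box between 0.001 and 0.009 m and angle between medium_box's own z axis and vertical below 0.1 rad and contact force between the fingers and medium_box below 0.1 N), for 0.2 s.
2. the small box stands upright on the floor of the middle-sized box, inside the largest, and is released (horizontal distance between medium_box and large_box below 0.034 m and z of medium_box in the frame of large_box between 0.001 and 0.009 m and angle between each of medium_box, small_box's own z axis and vertical below 0.1 rad and horizontal distance between small_box and medium_box below 0.018 m and z of small_box in the frame of medium_box between 0.001 and 0.009 m and contact force between the fingers and small_box below 0.1 N), for 0.2 s.
3. the needle case stands upright on the floor of the small box and is released (horizontal distance between medium_box and large_box below 0.034 m and z of medium_box in the frame of large_box between 0.001 and 0.009 m and angle between each of medium_box, small_box, needle_case's own z axis and vertical below 0.1 rad and horizontal distance between small_box and medium_box below 0.018 m and z of small_box in the frame of medium_box between 0.001 and 0.009 m and horizontal distance between needle_case and small_box below 0.011 m and z of needle_case in the frame of small_box between 0 and 0.008 m and contact force between the fingers and needle_case below 0.1 N), for 0.2 s.
At the end, for the whole second after the job is handed in: Each piece stands upright (within 0.1 rad) on the floor of the next larger one (height within 4 mm; centres within 34, 18 and 11 mm, that is, inside the walls), the lid is level and fully down on the largest box (height within 4 mm, centred within 8 mm), the largest box stands upright, all at rest (horizontal distance between medium_box and large_box below 0.034 m and z of medium_box in the frame of large_box between 0.001 and 0.009 m and angle between each of medium_box, small_box, needle_case, lid, large_box's own z axis and vertical below 0.1 rad and horizontal distance between small_box and medium_box below 0.018 m and z of small_box in the frame of medium_box between 0.001 and 0.009 m and horizontal distance between needle_case and small_box below 0.011 m and z of needle_case in the frame of small_box between 0 and 0.008 m and horizontal distance between lid and large_box below 0.008 m and z of lid in the frame of large_box between 0.037 and 0.045 m and linear speed of each of large_box, medium_box, small_box, needle_case, lid below 0.02 m/s); the robot touches nothing.
It fails at once if the glue tub, tin, brush or screwdriver is moved by more than 30 mm (distance of any of glue_tub, tin, brush, screwdriver from where it was at the start of the episode above 0.03 m).
It fails at once if a box, the needle case or the lid is dropped (falls freely from about 35 mm or more) ((contact force between the fingers and medium_box below 0.1 N and linear speed of medium_box above 0.8 m/s) or (contact force between the fingers and small_box below 0.1 N and linear speed of small_box above 0.8 m/s) or (contact force between the fingers and needle_case below 0.1 N and linear speed of needle_case above 0.8 m/s) or (contact force between the fingers and lid below 0.1 N and linear speed of lid above 0.8 m/s)).
It also fails if it takes over 112 s, if anything falls off the work surface, if the arm or the gripper's body presses on something with over 40 N, if the wrist force passes 120 N, or if a joint passes its speed limit or range.

## Working session

There is one attempt and no reset: what is moved stays moved. The work goes in short steps, Python scripts to look and compute and a shell command to move; the robot and the scene stay as the last step left them, time stands still between calls to the robot, and variables do not carry over. Pictures are saved under pics/ and viewed, about 12 in all and at most 16, crops included, and the job is handed in when it is done.

```bash
mkdir -p pics; ls; cat > h.py <<'E'
import numpy as np, cv2
from cell import manip
from scipy.spatial.transform import Rotation as Ro
def cam(n):
    s=manip.read_state(); c=manip.camera(n)
    v,u=np.mgrid[0:400,0:640]; z=c["range_z"].astype(float)
    P=np.stack([(u-c["cx"])/c["fx"]*z,(v-c["cy"])/c["fy"]*z,z],-1)
    if "R" in c: W=(P-np.array(c["t"]))@np.array(c["R"])
    else:
        T=np.array(c["T_tool_cam"]); W=P@T[:3,:3].T+T[:3,3]
        W=W@Ro.from_euler('xyz',s["eef_rot"]).as_matrix().T+np.array(s["eef_pos"])
    W[z<=0]=np.nan
    return c,W
def save(c,f): cv2.imwrite(f,cv2.cvtColor(c["image"],cv2.COLOR_RGB2BGR))
E
python3 - <<'E'
from h import *
print(manip.read_state())
for n in("top","scene"):
    c,W=cam(n); save(c,f"pics/{n}0.png"); np.save(f"{n}0.npy",W)
    print(n,c["fx"],np.round(c["R"],3).tolist(),np.round(c["t"]))
    z=W[...,2]; m=((z>12)&(z<130)).astype(np.uint8)
    k,l,st,ce=cv2.connectedComponentsWithStats(m)
    for i in range(1,k):
        if st[i,4]>60:
            q=W[l==i]; print(st[i],np.round(np.percentile(q,[1,50,99],axis=0)).tolist())
E
```

```text
pics
{'clock': 0.0, 'joints': array([-1.32460011e+00,  3.00472735e-01,  1.52158925e+00,  3.25660382e-05,
        1.32069835e+00, -6.66039729e-02]), 'qd': array([-0.00010912, -0.00081651, -0.00021178,  0.0003266 , -0.00047532,
       -0.00023599]), 'effort': array([ 7.69855487e-04, -5.31806982e+01, -3.52738130e+01,  7.08738528e-02,
        2.43731408e-02, -6.63913033e-05]), 'eef_pos': array([ 169.18667421, -523.05234542,  204.88197776]), 'eef_rot': array([3.04798158, 1.56962822, 1.78997736]), 'wrist_force': array([-0.91277562, -0.19384158, -0.117981  ]), 'moment': array([ 0.0196218 , -0.0103351 ,  0.02941672]), 'finger_gap': 93.99498404457344}
top 428.2459829266335 [[0.013, -1.0, 0.027], [-0.992, -0.017, -0.128], [0.129, -0.025, -0.991]] [ -27.  534. 1153.]
[479  50  45   5 163] [[937.0, -612.0, 58.0], [941.0, -552.0, 64.0], [948.0, -487.0, 70.0]]
[135  54  28  29 487] [[847.0, 424.0, 13.0], [862.0, 441.0, 78.0], [889.0, 469.0, 123.0]]
[ 477   57   79  190 8289] [[402.0, -680.0, 17.0], [679.0, -603.0, 51.0], [903.0, -490.0, 113.0]]
[  22  100   98  105 5390] [[494.0, 524.0, 14.0], [63
[... 2127 characters left out ...]
6.0, 40.0], [720.0, -119.0, 56.0]]
[ 248  243   67   67 3476] [[482.0, -396.0, 16.0], [575.0, -314.0, 57.0], [659.0, -219.0, 78.0]]
[ 89 249  86  45 922] [[39.0, -531.0, 13.0], [203.0, -500.0, 24.0], [294.0, -440.0, 31.0]]
[165 269  53  56 374] [[365.0, -578.0, 12.0], [383.0, -448.0, 22.0], [398.0, -388.0, 30.0]]
[  74  283   72   74 1653] [[238.0, -734.0, 14.0], [283.0, -659.0, 80.0], [292.0, -568.0, 130.0]]
[ 172  332  117   68 2328] [[433.0, -624.0, 27.0], [584.0, -601.0, 47.0], [743.0, -576.0, 55.0]]
[ 143  342  102   58 2306] [[393.0, -689.0, 32.0], [513.0, -659.0, 56.0], [654.0, -631.0, 64.0]]
[306 373  52  27 725] [[801.0, -554.0, 45.0], [838.0, -514.0, 109.0], [903.0, -491.0, 115.0]]
```

```bash
python3 - <<'E'
from h import *
from scipy.optimize import least_squares
W1={n:np.load(f"{n}0.npy").reshape(-1,3) for n in("top","scene")}
for name,x,y,r,h in(("large",547,302,120,55),("medium",555,6,80,36),("small",696,-145,45,52),("needle",413,-119,30,70),("lid",569,-302,125,56),("tub",413,115,50,85),("tin",687,146,45,60)):
    for n in W1:
        w=W1[n]; q=w[(np.hypot(w[:,0]-x,w[:,1]-y)<r)&(w[:,2]>h-15)&(w[:,2]<h+10)]
        (a,b),(c,d),_=cv2.minAreaRect(q[:,:2].astype(np.float32)); ctr,rad=cv2.minEnclosingCircle(q[:,:2].astype(np.float32))
        print(name,n,len(q),"encl",np.round(ctr,1),round(rad,1),"rect",round(a,1),round(b,1),round(c),round(d),"z",np.round(np.percentile(q[:,2],[50,90]),1))
E
```

```text
large top 594 encl [546.4 303.8] 86.7 rect 546.3 304.3 169 171 z [53.8 57.3]
large scene 488 encl [540.8 301.9] 90.2 rect 543.0 304.1 172 173 z [52.5 58.2]
medium top 334 encl [556.1   6.8] 49.8 rect 555.1 6.3 98 97 z [35.4 38.3]
medium scene 339 encl [550.    5.9] 53.3 rect 551.8 5.4 95 103 z [35.  39.7]
small top 143 encl [ 697.  -144.1] 27.5 rect 696.3 -143.6 52 51 z [50.9 54.6]
small scene 158 encl [ 693.9 -144.8] 27.8 rect 693.9 -145.2 53 53 z [50.5 54.6]
needle top 89 encl [ 412.5 -119.7] 13.9 rect 412.4 -119.1 26 27 z [69.3 71.7]
needle scene 73 encl [ 411.5 -120.3] 15.3 rect 410.5 -120.1 25 29 z [70.7 74.1]
lid top 3491 encl [ 570.8 -304. ] 94.9 rect 570.4 -302.5 187 184 z [56.1 58.9]
lid scene 3200 encl [ 567.2 -304.3] 94.9 rect 567.6 -306.0 185 186 z [56.9 60.2]
tub top 444 encl [413.4 114.9] 30.8 rect 412.6 114.9 60 60 z [84.8 87.8]
tub scene 264 encl [409.5 114.3] 33.2 rect 409.2 113.9 59 64 z [85.6 89.5]
tin top 334 encl [689.5 147.5] 28.7 rect 689.3 146.5 53 57 z [61.8 65.1]
tin scene 246 encl [683.7 144.4] 30.9 rect 685.9 144.8 54 55 z [62.2 66.7]
```

View pics/top0.png

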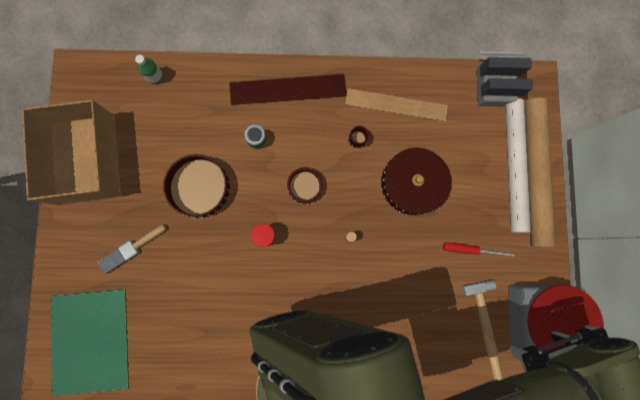

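```bash

python3 -m jog '{"grip":[-0.15,-0.15,-0.15,-0.15,-0.15],"offset":[[0.0275,0.0345,0.004],[0.0275,0.0345,0.004],[0.0275,0.0345,0.004],[0.0275,0.0345,0.004],[0.0275,0.0345,0]],"rot":[[0,0,-0.1],[0,0,-0.1],[0,0,-0.1],[0,0,-0.013],[0,0,0]]}' 20
python3 -m jog '{"grip":[-0.15,-0.15,-0.15,-0.15,-0.15],"offset":[[0.0275,0.0345,0],[0.0275,0.0345,0],[0.0275,0.0345,0],[0.0275,0.0345,0],[0.0275,0.0345,0]],"rot":[[0,0,0],[0,0,0],[0,0,0],[0,0,0],[0,0,0]]}'
python3 -m jog '{"grip":[-0.15,-0.15,-0.15,-0.15,-0.15],"offset":[[0.0275,0.0345,0],[0.0275,0.0345,0],[0.0275,0.0345,0],[0.0275,0.0345,0],[0,0,0]],"rot":[[0,0,0],[0,0,0],[0,0,0],[0,0,0],[0,0,0]]}'
python3 - <<'E'
from h import *
c,W=cam("wrist"); save(c,"pics/w1.png"); np.save("w1.npy",W)
s=manip.read_state(); R=Ro.from_euler('xyz',s["eef_rot"]).as_matrix()
print(np.round(R,3).tolist(), np.round(c["T_tool_cam"],2).tolist())
E
```

```text
clock: 0.6
eef_pos: [307.0, -346.4, 218.9]
eef_rot: [-2.884, 1.566, 1.808]
wrist_force: [0.1, 0.4, 0.3]
finger_gap: 57.4
clock: 1.1
eef_pos: [448.1, -165.3, 218.7]
eef_rot: [-2.834, 1.565, 1.857]
wrist_force: [0.4, -1.7, 0.5]
finger_gap: 40.2
clock: 1.6
eef_pos: [562.8, -16.4, 217.1]
eef_rot: [-2.559, 1.564, 2.136]
wrist_force: [0.3, -0.6, 0.8]
finger_gap: 39.8
[[-0.004, 1.0, -0.018], [0.005, -0.018, -1.0], [-1.0, -0.004, -0.005]] [[-0.0, -0.29, 0.96, -178.08], [0.0, -0.96, -0.29, 85.98], [1.0, -0.0, 0.0, 1.38], [0.0, 0.0, 0.0, 1.0]]
```

```bash
cat >> h.py <<'E'
def fit(W,x,y,r,zl,zh):
    """outer edge circle of the points within r of x,y with zl<z<zh"""
    q=W.reshape(-1,3); q=q[(np.hypot(q[:,0]-x,q[:,1]-y)<r)&(q[:,2]>zl)&(q[:,2]<zh)]
    if len(q)<20: return len(q)
    p=q[:,:2].astype(np.float32); c,R=cv2.minEnclosingCircle(p)
    (a,b),wh,_=cv2.minAreaRect(p)
    mm=(p.min(0)+p.max(0))/2
    return len(q),"encl",np.round(c,1),round(R,1),"bbox",np.round(mm,1),np.round(np.ptp(p,axis=0),0),"z",np.round(np.percentile(q[:,2],[10,50,90]),1)
E
python3 - <<'E'
from h import *
W=np.load("w1.npy")
print("medium",fit(W,554,6,80,30,45)); print("needle",fit(W,412,-119,40,60,80)); print("small",fit(W,695,-144,45,45,60))
E
```

```text
medium (1368, 'encl', array([554.7,   4.4]), 49.9, 'bbox', array([555.4,   4.3], dtype=float32), array([ 98., 100.], dtype=float32), 'z', array([33. , 34.5, 35.5]))
needle 12
small (820, 'encl', array([ 695.7, -146.1]), 27.0, 'bbox', array([ 695.6, -146. ], dtype=float32), array([53., 54.], dtype=float32), 'z', array([47.7, 50.5, 51.8]))
```

View pics/w1.png

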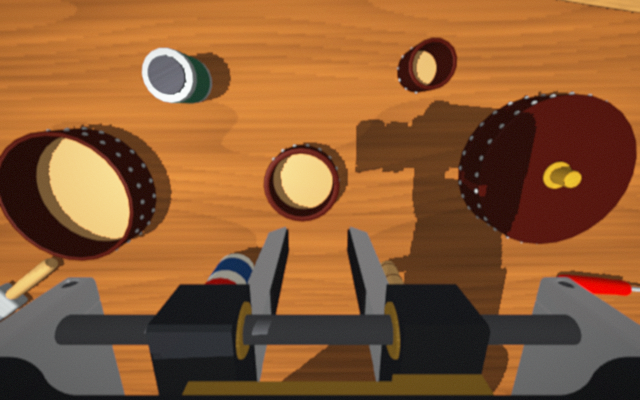

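```bash

python3 - <<'E'
from h import *
W=np.load("w1.npy")
print("large",fit(W,546,303,110,45,60)); print("lid",fit(W,569,-304,110,47,61)); print("knob",fit(W,569,-304,40,66,90))
E
python3 -m jog '{"grip":[-0.15,-0.15,-0.15,-0.15,-0.15],"offset":[[-0.008,-0.0245,-0.02],[0,0,-0.045],[0,0,-0.045],[0,0,-0.03],[0,0,0]],"rot":[[0,0,-0.018],[0,0,0],[0,0,0],[0,0,0],[0,0,0]]}' 20
python3 -m jog '{"grip":[-0.15,-0.15,-0.15,-0.15,-0.15],"offset":[[0,0,-0.02],[0,0,-0.02],[0,0,-0.02],[0,0,0],[0,0,0]],"rot":[[0,0,0],[0,0,0],[0,0,0],[0,0,0],[0,0,0]]}'
```

```text
large (2934, 'encl', array([545.2, 301.6]), 86.6, 'bbox', array([546., 301.], dtype=float32), array([171., 171.], dtype=float32), 'z', array([46.7, 51.9, 53.5]))
lid (18156, 'encl', array([ 569.8, -305.7]), 94.6, 'bbox', array([ 570.3, -305.1], dtype=float32), array([186., 187.], dtype=float32), 'z', array([54.2, 55.3, 56.3]))
knob (366, 'encl', array([ 569.4, -305.1]), 10.1, 'bbox', array([ 569.8, -305. ], dtype=float32), array([19., 20.], dtype=float32), 'z', array([69.2, 78.2, 79.7]))
clock: 2.15
eef_pos: [550.2, -47.6, 73.6]
eef_rot: [-2.546, 1.566, 2.127]
wrist_force: [0.2, -0.0, 0.5]
finger_gap: 39.7
clock: 2.65
eef_pos: [551.8, -51.8, 20.1]
eef_rot: [2.217, 1.566, 0.604]
wrist_force: [-0.3, -0.2, 0.1]
finger_gap: 40.4
```

```bash

python3 -m jog '{"grip":[-0.15,-0.15,-0.15,-0.15,-0.15],"offset":[[0.003,0.011,-0.004],[0,0,-0.003],[0,0,0],[0,0,0],[0,0,0]],"rot":[[0,0,0.04],[0,0,0],[0,0,0],[0,0,0],[0,0,0]]}'
```

```text
clock: 3.15
eef_pos: [557.1, -40.2, 17.3]
eef_rot: [1.784, 1.561, 0.214]
wrist_force: [-1.1, -0.2, -0.3]
finger_gap: 40.1
```

```bash

python3 -m jog '{"grip":[-0.15,-0.15,-0.15,-0.8,-1],"offset":[[-0.002,0,-0.004],[0,0,0],[0,0,0],[0,0,0],[0,0,0]],"rot":[[0,0,0],[0,0,0],[0,0,0],[0,0,0],[0,0,0]]}' 25
python3 -m jog '{"grip":[-1,-1,-1,-1,-1],"offset":[[0,0,0],[0,0,0],[0,0,0],[0,0,0],[0,0,0]],"rot":[[0,0,0],[0,0,0],[0,0,0],[0,0,0],[0,0,0]]}'
python3 -m jog '{"grip":[-1,-1,-1,-1,-1],"offset":[[0,0,0.005],[0,0,0.01],[0,0,0.015],[0,0,0.01],[0,0,0]],"rot":[[0,0,0],[0,0,0],[0,0,0],[0,0,0],[0,0,0]]}'
```

```text
clock: 3.65
eef_pos: [554.7, -40.4, 12.9]
eef_rot: [1.794, 1.561, 0.224]
wrist_force: [0.9, -0.0, -0.3]
finger_gap: 27.2
clock: 4.15
eef_pos: [554.8, -40.4, 12.9]
eef_rot: [1.795, 1.561, 0.225]
wrist_force: [0.5, 0.2, -0.4]
finger_gap: 9.2
clock: 4.65
eef_pos: [554.5, -40.4, 56.1]
eef_rot: [1.789, 1.561, 0.219]
wrist_force: [0.1, -0.3, -1.3]
finger_gap: 9.1
```

```bash

python3 -m jog '{"grip":[-1,-1,-1,-1,-1],"offset":[[0,0,0.025],[0,0.015,0.025],[-0.002,0.03,0.01],[-0.002,0.04,0],[-0.002,0.045,0]],"rot":[[0,0,0],[0,0,0],[0,0,0],[0,0,0],[0,0,0]]}'
python3 -m jog '{"grip":[-1,-1,-1,-1,-1],"offset":[[-0.001,0.045,0],[-0.001,0.045,0],[-0.001,0.035,0],[0,0.02,0],[0,0.01,0]],"rot":[[0,0,0],[0,0,0],[0,0,0],[0,0,0],[0,0,0]]}'
python3 - <<'E'
from h import *
s=manip.read_state();print(s["eef_pos"],s["finger_gap"])
c,W=cam("wrist"); save(c,"pics/w2.png"); np.save("w2.npy",W)
print("large",fit(W,545,302,110,45,60))
x,y,z=s["eef_pos"]
print("med",fit(W,x,y+46,70,z+11,z+35))
E
```

```text
clock: 5.15
eef_pos: [547.7, 89.0, 118.0]
eef_rot: [1.796, 1.562, 0.219]
wrist_force: [0.9, 0.4, -2.3]
finger_gap: 9.3
clock: 5.65
eef_pos: [542.2, 253.8, 116.9]
eef_rot: [1.813, 1.563, 0.24]
wrist_force: [0.4, -0.0, -2.0]
finger_gap: 9.3
[542.15093243 253.84824931 116.91011249] 9.34033705540178
large (2776, 'encl', array([546.1, 302.7]), 85.7, 'bbox', array([556. , 302.7], dtype=float32), array([150., 170.], dtype=float32), 'z', array([50.7, 53.3, 54.3]))
med (6427, 'encl', array([543., 291.]), 56.5, 'bbox', array([546.7, 291.3], dtype=float32), array([ 91., 112.], dtype=float32), 'z', array([131.8, 138. , 139.3]))
```

View pics/w2.png

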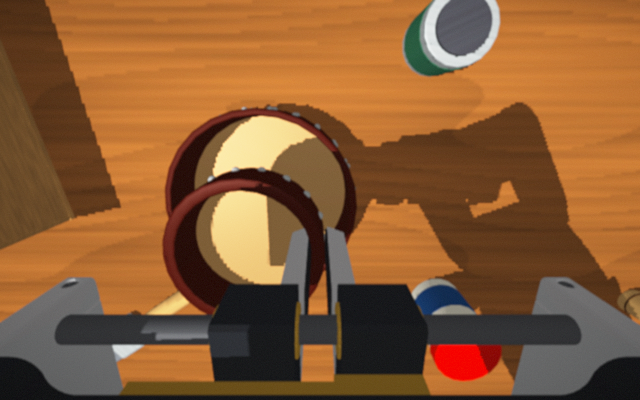

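```bash

python3 -m jog '{"grip":[-1,-1,-1,-1,-1],"offset":[[0.003,0.003,-0.015],[0,0,-0.025],[0,0,-0.02],[0,0,-0.015],[0,0,0]],"rot":[[0,0,0],[0,0,0],[0,0,0],[0,0,0],[0,0,0]]}'
python3 -m jog '{"grip":[-1,-1,-1,-1,-1],"offset":[[0,0,-0.009],[0,0,-0.006],[0,0,-0.003],[0,0,0],[0,0,0]],"rot":[[0,0,0],[0,0,0],[0,0,0],[0,0,0],[0,0,0]]}'
```

```text
clock: 6.2
eef_pos: [545.6, 252.4, 34.9]
eef_rot: [1.696, 1.565, 0.119]
wrist_force: [1.0, 0.2, -1.0]
finger_gap: 9.5
clock: 6.7
eef_pos: [547.4, 250.8, 18.6]
eef_rot: [1.777, 1.562, 0.197]
wrist_force: [0.5, 0.8, -1.7]
finger_gap: 9.1
```

```bash

python3 -m jog '{"grip":[-1,-1,-1,-1,-1],"offset":[[0,0,-0.001],[0,0,-0.001],[0,0,0],[0,0,0],[0,0,0]],"rot":[[0,0,0],[0,0,0],[0,0,0],[0,0,0],[0,0,0]]}'
```

```text
clock: 7.2
eef_pos: [547.9, 250.8, 17.7]
eef_rot: [1.789, 1.56, 0.209]
wrist_force: [-1.1, 0.5, 0.9]
finger_gap: 9.2
```

```bash

python3 -m jog '{"grip":[-0.5,-0.4,-0.4,-0.4,-0.4],"offset":[[0,0,0],[0,0,0],[0,0,0],[0,0,0],[0,0,0]],"rot":[[0,0,0],[0,0,0],[0,0,0],[0,0,0],[0,0,0]]}'
python3 -m jog '{"grip":[-0.4,-0.4,0,0.7,0.7],"offset":[[0,0,0.02],[0,0,0.035],[0,0,0.045],[0,-0.01,0.04],[0.015,-0.04,0]],"rot":[[0,0,0],[0,0,0],[0,0,0],[0,0,0],[0,0,0]]}'
python3 -m jog '{"grip":[0.7,0.7,0.7,0.7,0.7],"offset":[[0.016,-0.042,0],[0.016,-0.042,0],[0.016,-0.042,0],[0.016,-0.042,0],[0.016,-0.042,0]],"rot":[[0,0,0],[0,0,0],[0,0,0],[0,0,0],[0,0,0]]}'
python3 -m jog '{"grip":[0.7,0.7,0.7,0.7,0.7],"offset":[[0.016,-0.042,0],[0.016,-0.042,0],[0.012,-0.03,0],[0.005,-0.015,0],[0,0,0]],"rot":[[0,0,0],[0,0,0],[0,0,0],[0,0,0],[0,0,0]]}'
python3 - <<'E'
from h import *
c,W=cam("wrist"); np.save("w3.npy",W)
print("small",fit(W,695,-145,45,44,60))
c,W=cam("top"); print("large",fit(W,546,302,110,47,62),"med",fit(W,547,297,62,33,48)); 
v=cv2.resize(c["image"][120:260,130:290],None,fx=4,fy=4); c["image"]=v; save(c,"pics/t3.png")
E
```

```text
clock: 7.7
eef_pos: [548.0, 252.0, 17.7]
eef_rot: [1.917, 1.559, 0.337]
wrist_force: [-0.6, 1.5, 0.2]
finger_gap: 28.3
clock: 8.2
eef_pos: [560.4, 202.6, 161.3]
eef_rot: [1.693, 1.563, 0.117]
wrist_force: [1.3, -0.9, -0.2]
finger_gap: 49.1
clock: 8.7
eef_pos: [642.2, -15.8, 164.2]
eef_rot: [1.516, 1.559, -0.056]
wrist_force: [1.1, 0.7, 0.4]
finger_gap: 79.7
clock: 9.2
eef_pos: [691.8, -158.2, 162.8]
eef_rot: [1.28, 1.561, -0.3]
wrist_force: [0.6, 0.6, -1.0]
finger_gap: 80.2
small (749, 'encl', array([ 696. , -146.4]), 26.8, 'bbox', array([ 696.1, -146.1], dtype=float32), array([53., 53.], dtype=float32), 'z', array([47.5, 50.3, 51.4]))
large (505, 'encl', array([547.9, 302.9]), 86.8, 'bbox', array([547.4, 301.9], dtype=float32), array([168., 171.], dtype=float32), 'z', array([49.8, 54.3, 57.2])) med (340, 'encl', array([549.6, 293.9]), 50.1, 'bbox', array([549.1, 293.9], dtype=float32), array([98., 99.], dtype=float32), 'z', array([37.1, 40.7, 43.9]))
```

View pics/t3.png

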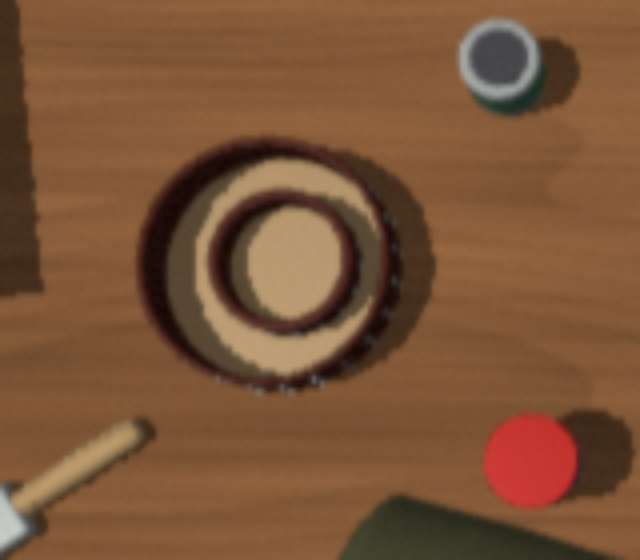

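```bash

python3 -m jog '{"grip":[0.7,0.7,0.7,0.7,0.7],"offset":[[0.004,0.012,-0.02],[0,0,-0.03],[0,0,-0.025],[0,0,-0.015],[0,0,0]],"rot":[[0,0,0],[0,0,0],[0,0,0],[0,0,0],[0,0,0]]}' 12
python3 -m jog '{"grip":[0.7,0.7,0.7,0.7,0.7],"offset":[[0,0,0],[0,0,0],[0,0,0],[0,0,0],[0,0,0]],"rot":[[0,0,0],[0,0,0],[0,0,0],[0,0,0],[0,0,0]]}'
```

```text
clock: 9.8
eef_pos: [695.2, -136.2, 72.9]
eef_rot: [1.327, 1.558, -0.245]
wrist_force: [-0.3, 0.9, 0.2]
finger_gap: 80.1
clock: 10.3
eef_pos: [696.9, -135.6, 78.2]
eef_rot: [1.327, 1.552, -0.244]
wrist_force: [0.1, -0.2, -0.3]
finger_gap: 79.9
```

```bash

python3 -m jog '{"grip":[0.7,0.7,0.7,0.7,0.7],"offset":[[-0.001,-0.0105,0],[0,0,-0.015],[0,0,-0.015],[0,0,-0.01],[0,0,0]],"rot":[[0,0,0],[0,0,0],[0,0,0],[0,0,0],[0,0,0]]}' 12
```

```text
clock: 10.8
eef_pos: [695.1, -147.6, 33.7]
eef_rot: [1.326, 1.553, -0.246]
wrist_force: [0.5, -0.1, -0.2]
finger_gap: 79.9
```

```bash

python3 -m jog '{"grip":[0.7,0.7,0.3,-0.3,-0.3],"offset":[[0,0.001,0.003],[0,0,0],[0,0,0],[0,0,0],[0,0,0]],"rot":[[0,0,0],[0,0,0],[0,0,0],[0,0,0],[0,0,0]]}' 12
python3 -m jog '{"grip":[-0.3,-0.3,-0.3,-0.3,-0.3],"offset":[[0,0,0],[0,0,0],[0,0,0],[0,0,0.005],[0,0,0.01]],"rot":[[0,0,0],[0,0,0],[0,0,0],[0,0,0],[0,0,0]]}'
python3 -m jog '{"grip":[-0.3,-0.3,-0.3,-0.3,-0.3],"offset":[[0,0,0.02],[0,0,0.03],[0,0,0.03],[0,0,0.03],[0,0,0.01]],"rot":[[0,0,0],[0,0,0],[0,0,0],[0,0,0],[0,0,0]]}'
```

```text
clock: 11.3
eef_pos: [695.6, -146.2, 37.8]
eef_rot: [1.327, 1.552, -0.244]
wrist_force: [0.7, 0.1, 0.1]
finger_gap: 59.6
clock: 11.8
eef_pos: [694.9, -146.0, 52.3]
eef_rot: [1.329, 1.555, -0.242]
wrist_force: [-0.4, -0.1, -0.5]
finger_gap: 53.3
clock: 12.3
eef_pos: [694.2, -145.9, 180.2]
eef_rot: [1.326, 1.554, -0.245]
wrist_force: [0.0, 0.5, -1.1]
finger_gap: 53.1
```

```bash

python3 -m jog '{"grip":[-0.3,-0.3,-0.3,-0.3,-0.3],"offset":[[-0.005,0.015,0],[-0.01,0.03,0],[-0.014,0.042,0],[-0.014,0.042,0],[-0.014,0.042,0]],"rot":[[0,0,0],[0,0,0],[0,0,0],[0,0,0],[0,0,0]]}'
python3 -m jog '{"grip":[-0.3,-0.3,-0.3,-0.3,-0.3],"offset":[[-0.014,0.042,0],[-0.014,0.042,0],[-0.014,0.042,0],[-0.014,0.042,0],[-0.01,0.03,0]],"rot":[[0,0,0],[0,0,0],[0,0,0],[0,0,0],[0,0,0]]}'
python3 -m jog '{"grip":[-0.3,-0.3,-0.3,-0.3,-0.3],"offset":[[-0.007,0.015,-0.01],[0,0,-0.02],[0,0,-0.01],[0,0,0],[0,0,0]],"rot":[[0,0,0],[0,0,0],[0,0,0],[0,0,0],[0,0,0]]}'
```

```text
clock: 12.8
eef_pos: [632.1, 29.0, 174.9]
eef_rot: [1.243, 1.558, -0.334]
wrist_force: [1.4, 0.8, -0.3]
finger_gap: 52.9
clock: 13.3
eef_pos: [554.7, 239.1, 166.9]
eef_rot: [0.329, 1.565, -1.245]
wrist_force: [0.0, 0.4, -0.3]
finger_gap: 52.7
clock: 13.8
eef_pos: [539.6, 260.7, 120.3]
eef_rot: [-0.608, 1.561, -2.174]
wrist_force: [0.4, 0.2, -0.1]
finger_gap: 53.0
```

```bash

python3 -m jog '{"grip":[-0.3,-0.3,-0.3,-0.3,-0.3],"offset":[[0.005,0.017,0],[0.005,0.016,0],[0,0,0],[0,0,0],[0,0,0]],"rot":[[0,0,0],[0,0,0],[0,0,0],[0,0,0],[0,0,0]]}'
python3 - <<'E'
from h import *
c,W=cam("wrist"); s=manip.read_state(); x,y,z=s["eef_pos"]; save(c,"pics/w4.png")
print("large",fit(W,547,302,110,48,60),"med",fit(W,549,294,58,36,46),"small",fit(W,x,y,35,z+10,z+18))
E
```

```text
clock: 14.3
eef_pos: [550.8, 292.1, 122.5]
eef_rot: [-0.435, 1.563, -2.005]
wrist_force: [0.3, -0.3, -0.4]
finger_gap: 52.8
large (3533, 'encl', array([545.8, 300.9]), 85.9, 'bbox', array([545.8, 301.1], dtype=float32), array([171., 170.], dtype=float32), 'z', array([51.2, 53.3, 54.4])) med (1682, 'encl', array([548.7, 292.9]), 49.7, 'bbox', array([559.9, 293. ], dtype=float32), array([77., 99.], dtype=float32), 'z', array([38.4, 39.5, 40.5])) small (2000, 'encl', array([557.8, 292. ]), 33.4, 'bbox', array([551.4, 292. ], dtype=float32), array([53., 66.], dtype=float32), 'z', array([133.7, 135.2, 136.4]))
```

View pics/w4.png

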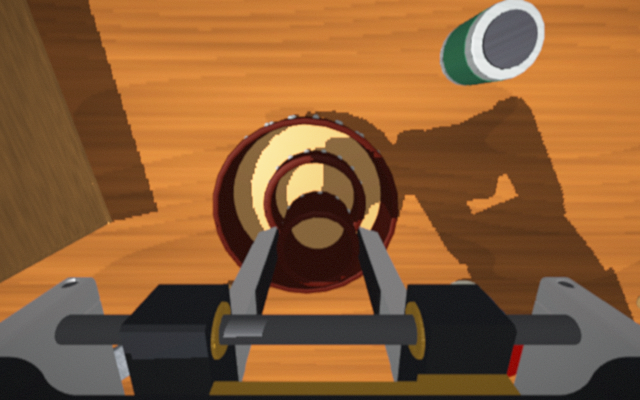

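```bash

python3 -m jog '{"grip":[-0.3,-0.3,-0.3,-0.3,-0.3],"offset":[[-0.002,0.001,-0.012],[0,0,-0.018],[0,0,-0.018],[0,0,-0.01],[0,0,0]],"rot":[[0,0,0],[0,0,0],[0,0,0],[0,0,0],[0,0,0]]}'
python3 -m jog '{"grip":[-0.3,-0.3,-0.3,-0.3,-0.3],"offset":[[0,0,0],[0,0,0],[0,0,0],[0,0,0],[0,0,0]],"rot":[[0,0,0],[0,0,0],[0,0,0],[0,0,0],[0,0,0]]}'
```

```text
clock: 14.85
eef_pos: [547.7, 291.0, 60.6]
eef_rot: [-0.449, 1.563, -2.021]
wrist_force: [0.6, -0.3, -1.5]
finger_gap: 52.8
clock: 15.35
eef_pos: [548.6, 291.3, 62.9]
eef_rot: [-0.107, 1.565, -1.679]
wrist_force: [-0.2, -0.5, -1.2]
finger_gap: 53.0
```

```bash

python3 -m jog '{"grip":[-0.3,-0.3,-0.3,-0.3,-0.3],"offset":[[0,0.001,-0.006],[0,0,-0.004],[0,0,-0.002],[0,0,0],[0,0,0]],"rot":[[0,0,0],[0,0,0],[0,0,0],[0,0,0],[0,0,0]]}'
python3 -m jog '{"grip":[-0.3,-0.3,-0.3,-0.3,-0.3],"offset":[[0,0,-0.001],[0,0,-0.001],[0,0,0],[0,0,0],[0,0,0]],"rot":[[0,0,0],[0,0,0],[0,0,0],[0,0,0],[0,0,0]]}'
```

```text
clock: 15.85
eef_pos: [548.5, 292.4, 49.7]
eef_rot: [-0.116, 1.565, -1.688]
wrist_force: [0.2, 0.2, -0.7]
finger_gap: 52.7
clock: 16.35
eef_pos: [548.7, 292.6, 48.3]
eef_rot: [-0.023, 1.565, -1.595]
wrist_force: [-0.5, 0.4, -0.8]
finger_gap: 53.2
```

```bash

python3 -m jog '{"grip":[-0.3,-0.3,-0.3,-0.3,-0.3],"offset":[[0,0,-0.001],[0,0,-0.001],[0,0,-0.0005],[0,0,0],[0,0,0]],"rot":[[0,0,0],[0,0,0],[0,0,0],[0,0,0],[0,0,0]]}'
```

```text
clock: 16.85
eef_pos: [548.9, 292.6, 48.3]
eef_rot: [0.14, 1.565, -1.432]
wrist_force: [0.4, 0.0, -0.9]
finger_gap: 53.1
```

```bash

python3 -m jog '{"grip":[-0.3,-0.3,-0.3,-0.3,-0.3],"offset":[[0,0,-0.002],[0,0,-0.002],[0,0,0],[0,0,0],[0,0,0]],"rot":[[0,0,0],[0,0,0],[0,0,0],[0,0,0],[0,0,0]]}'
```

```text
clock: 17.35
eef_pos: [549.8, 292.8, 46.6]
eef_rot: [0.594, 1.565, -0.979]
wrist_force: [-0.9, -0.9, 2.4]
finger_gap: 53.3
```

```bash

python3 -m jog '{"grip":[0.5,0.5,0.5,0.5,0.5],"offset":[[0,0,0],[0,0,0],[0,0,0],[0,0,0],[0,0,0]],"rot":[[0,0,0],[0,0,0],[0,0,0],[0,0,0],[0,0,0]]}'
python3 -m jog '{"grip":[0.5,0.5,0.5,0.5,0.3],"offset":[[0,0,0.02],[0,0,0.035],[0,0,0.035],[-0.003,-0.01,0.025],[-0.014,-0.04,0.01]],"rot":[[0,0,0],[0,0,0],[0,0,0],[0,0,0],[0,0,0]]}'
python3 -m jog '{"grip":[0.3,0.3,0.3,0.3,0.3],"offset":[[-0.014,-0.04,0],[-0.014,-0.04,0],[-0.014,-0.04,0],[-0.014,-0.04,0],[-0.014,-0.04,0]],"rot":[[0,0,0],[0,0,0],[0,0,0],[0,0,0],[0,0,0]]}'
python3 -m jog '{"grip":[0.3,0.3,0.3,0.3,0.3],"offset":[[-0.014,-0.04,0],[-0.014,-0.035,0],[-0.01,-0.02,0],[-0.003,-0.01,0],[0,0,0]],"rot":[[0,0,0],[0,0,0],[0,0,0],[0,0,0],[0,0,0]]}'
python3 - <<'E'
from h import *
c,W=cam("wrist"); save(c,"pics/w5.png"); np.save("w5.npy",W)
s=manip.read_state();print(s["eef_pos"],s["joints"])
print("needle",fit(W,412,-119,35,60,80))
c,W=cam("top"); print("small",fit(W,549,293,32,54,70),"med",fit(W,549,294,58,36,46),"needle",fit(W,412,-119,30,60,80)); 
E
```

```text
clock: 17.85
eef_pos: [549.6, 292.8, 45.9]
eef_rot: [0.455, 1.565, -1.118]
wrist_force: [-0.5, 0.0, -0.8]
finger_gap: 70.5
clock: 18.35
eef_pos: [530.9, 243.7, 172.4]
eef_rot: [-0.251, 1.564, -1.82]
wrist_force: [0.8, -1.5, -0.3]
finger_gap: 65.4
clock: 18.85
eef_pos: [457.8, 37.9, 174.9]
eef_rot: [0.594, 1.564, -0.972]
wrist_force: [-0.0, -0.7, -0.0]
finger_gap: 61.1
clock: 19.35
eef_pos: [413.4, -74.2, 176.1]
eef_rot: [0.784, 1.561, -0.787]
wrist_force: [-0.7, 0.3, -0.6]
finger_gap: 61.1
[413.611915   -73.56188368 176.02423285] [-0.26023321  0.03135141  1.90594179 -0.00500367  1.19620405  1.31187064]
needle (543, 'encl', array([ 411.9, -121.4]), 13.7, 'bbox', array([ 411.9, -121.1], dtype=float32), array([26., 27.], dtype=float32), 'z', array([66.5, 68.6, 69.6]))
small (123, 'encl', array([549.8, 292. ]), 27.0, 'bbox', array([549.9, 292.1], dtype=float32), array([54., 53.], dtype=float32), 'z', array([58.1, 61.3, 64.4])) med (345, 'encl', array([549.9, 294.1]), 50.2, 'bbox', array([548.8, 293.8], dtype=float32), array([97., 99.], dtype=float32), 'z', array([37.7, 40.7, 44. ])) needle 0
```

View pics/w5.png

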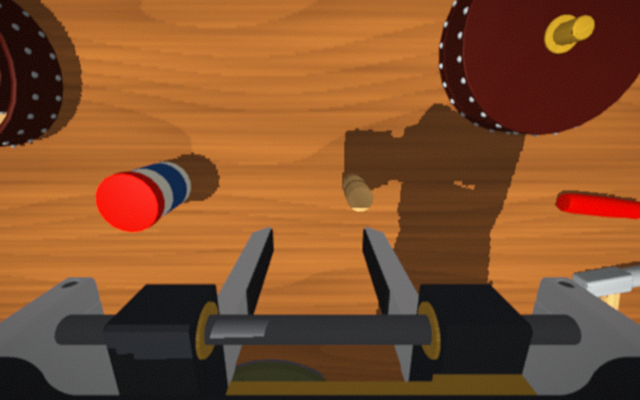

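```bash

python3 -m jog '{"grip":[0.3,0.3,0.3,0.3,0.3],"offset":[[0,-0.015,0],[0,-0.02,-0.01],[-0.001,-0.01,-0.025],[0,0,-0.025],[0,0,-0.015]],"rot":[[0,0,0],[0,0,0],[0,0,0],[0,0,0],[0,0,0]]}' 12
python3 -m jog '{"grip":[0.3,0.3,0.3,0.3,0.3],"offset":[[0,0,0],[0,0,0],[0,0,0],[0,0,0],[0,0,0]],"rot":[[0,0,0],[0,0,0],[0,0,0],[0,0,0],[0,0,0]]}'
```

```text
clock: 19.95
eef_pos: [416.8, -114.9, 100.2]
eef_rot: [0.987, 1.557, -0.574]
wrist_force: [0.6, -0.2, -0.0]
finger_gap: 61.3
clock: 20.45
eef_pos: [418.3, -112.2, 100.8]
eef_rot: [0.996, 1.558, -0.561]
wrist_force: [-0.3, -0.1, 0.0]
finger_gap: 60.8
```

```bash

python3 -m jog '{"grip":[0.3,0.3,0.3,0.3,0.3],"offset":[[-0.006,-0.009,0],[0,0,-0.01],[0,0,-0.015],[0,0,-0.01],[0,0,0]],"rot":[[0,0,-0.012],[0,0,0],[0,0,0],[0,0,0],[0,0,0]]}' 12
python3 -m jog '{"grip":[0.3,0.3,0.3,0.3,0.3],"offset":[[0,0,0],[0,0,0],[0,0,0],[0,0,0],[0,0,0]],"rot":[[0,0,0],[0,0,0],[0,0,0],[0,0,0],[0,0,0]]}'
```

```text
clock: 20.95
eef_pos: [411.7, -122.8, 64.2]
eef_rot: [1.023, 1.556, -0.549]
wrist_force: [1.5, 0.7, -0.3]
finger_gap: 61.2
clock: 21.45
eef_pos: [412.2, -123.0, 65.1]
eef_rot: [1.036, 1.555, -0.536]
wrist_force: [0.8, -0.6, -0.0]
finger_gap: 61.2
```

```bash

python3 -m jog '{"grip":[0.3,0.3,0.3,0,-0.3],"offset":[[0,0.0015,-0.007],[0,0,-0.005],[0,0,0],[0,0,0],[0,0,0]],"rot":[[0,0,0],[0,0,0],[0,0,0],[0,0,0],[0,0,0]]}' 12
python3 -m jog '{"grip":[-0.5,-0.6,-0.6,-0.6,-0.6],"offset":[[0,0,0],[0,0,0],[0,0,0],[0,0,0],[0,0,0]],"rot":[[0,0,0],[0,0,0],[0,0,0],[0,0,0],[0,0,0]]}'
python3 -m jog '{"grip":[-0.6,-0.6,-0.6,-0.6,-0.6],"offset":[[0,0,0.005],[0,0,0.015],[0,0,0.03],[0,0,0.04],[0,0,0.03]],"rot":[[0,0,0],[0,0,0],[0,0,0],[0,0,0],[0,0,0]]}'
```

```text
clock: 21.95
eef_pos: [412.1, -121.2, 52.0]
eef_rot: [1.035, 1.555, -0.537]
wrist_force: [-0.4, 0.6, 0.0]
finger_gap: 48.2
clock: 22.45
eef_pos: [412.3, -121.3, 52.2]
eef_rot: [1.04, 1.555, -0.532]
wrist_force: [0.2, -0.0, -1.1]
finger_gap: 27.9
clock: 22.95
eef_pos: [409.5, -120.3, 174.0]
eef_rot: [0.883, 1.562, -0.689]
wrist_force: [0.2, -0.2, -0.5]
finger_gap: 27.3
```

```bash

python3 -m jog '{"grip":[-0.6,-0.6,-0.6,-0.6,-0.6],"offset":[[0.005,0.015,0.005],[0.012,0.035,0],[0.014,0.041,0],[0.014,0.041,0],[0.014,0.041,0]],"rot":[[0,0,0],[0,0,0],[0,0,0],[0,0,0],[0,0,0]]}'
python3 -m jog '{"grip":[-0.6,-0.6,-0.6,-0.6,-0.6],"offset":[[0.014,0.041,0],[0.014,0.041,0],[0.014,0.041,0],[0.014,0.041,0],[0.008,0.025,0]],"rot":[[0,0,0],[0,0,0],[0,0,0],[0,0,0],[0,0,0]]}'
python3 -m jog '{"grip":[-0.6,-0.6,-0.6,-0.6,-0.6],"offset":[[0.004,0.012,0],[0,0,-0.01],[0,0,-0.01],[0,0,0],[0,0,0]],"rot":[[0,0,0],[0,0,0],[0,0,0],[0,0,0],[0,0,0]]}'
```

```text
clock: 23.45
eef_pos: [470.7, 54.6, 187.0]
eef_rot: [1.121, 1.551, -0.459]
wrist_force: [0.6, -1.1, -0.2]
finger_gap: 27.5
clock: 23.95
eef_pos: [535.7, 254.0, 188.9]
eef_rot: [1.173, 1.55, -0.405]
wrist_force: [1.0, -1.4, 0.1]
finger_gap: 27.4
clock: 24.45
eef_pos: [538.9, 267.7, 166.6]
eef_rot: [1.093, 1.551, -0.482]
wrist_force: [0.1, -0.1, 0.3]
finger_gap: 27.7
```

```bash

python3 -m jog '{"grip":[-0.6,-0.6,-0.6,-0.6,-0.6],"offset":[[0.005,0.012,-0.01],[0.006,0.012,-0.01],[0,0,-0.01],[0,0,0],[0,0,0]],"rot":[[0,0,0],[0,0,0],[0,0,0],[0,0,0],[0,0,0]]}'
python3 - <<'E'
from h import *
s=manip.read_state(); x,y,z=s["eef_pos"]; c,W=cam("wrist"); save(c,"pics/w6.png")
R=Ro.from_euler('xyz',s["eef_rot"]).as_matrix()
Rt=np.array([[0,1,0],[0,0,-1],[-1,0,0]]); print("rot needed",np.round(Ro.from_matrix(Rt@R.T).as_rotvec(),3))
print("small",fit(W,550,292,32,56,66),"needle",fit(W,x,y,18,z+5,z+25),"needle low",fit(W,x,y,30,z-45,z-5))
E
```

```text
clock: 24.95
eef_pos: [550.5, 288.6, 137.3]
eef_rot: [1.147, 1.55, -0.433]
wrist_force: [-0.2, -0.0, -0.3]
finger_gap: 27.1
rot needed [0.009 0.019 0.009]
small (651, 'encl', array([549.4, 290.9]), 26.7, 'bbox', array([552.6, 290.8], dtype=float32), array([46., 52.], dtype=float32), 'z', array([59. , 60.5, 61.4])) needle (1716, 'encl', array([552.1, 288.4]), 17.3, 'bbox', array([549.9, 288.2], dtype=float32), array([27., 30.], dtype=float32), 'z', array([148.1, 153.7, 154.8])) needle low (602, 'encl', array([552.4, 287.5]), 14.1, 'bbox', array([557.2, 287.5], dtype=float32), array([14., 28.], dtype=float32), 'z', array([ 96.6, 114.8, 129.3]))
```

View pics/w6.png

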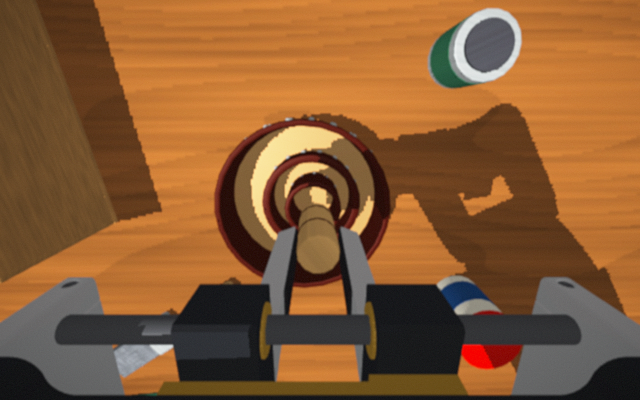

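```bash

python3 -m jog '{"grip":[-0.6,-0.6,-0.6,-0.6,-0.6],"offset":[[-0.001,0.003,-0.005],[0,0,-0.004],[0,0,0],[0,0,0],[0,0,0]],"rot":[[0.009,0.019,0.009],[0,0,0],[0,0,0],[0,0,0],[0,0,0]]}'
```

```text
clock: 25.5
eef_pos: [549.6, 291.1, 128.8]
eef_rot: [-2.915, 1.569, 1.798]
wrist_force: [-0.9, 0.5, -0.6]
finger_gap: 27.8
```

Aligned; lower.

```bash

python3 -m jog '{"grip":[-0.6,-0.6,-0.6,-0.6,-0.6],"offset":[[0,0,-0.01],[0,0,-0.012],[0,0,-0.012],[0,0,-0.008],[0,0,0]],"rot":[[0,0,0],[0,0,0],[0,0,0],[0,0,0],[0,0,0]]}'
python3 -m jog '{"grip":[-0.6,-0.6,-0.6,-0.6,-0.6],"offset":[[0,0,-0.005],[0,0,-0.003],[0,0,0],[0,0,0],[0,0,0]],"rot":[[0,0,0],[0,0,0],[0,0,0],[0,0,0],[0,0,0]]}'
```

```text
clock: 26.0
eef_pos: [549.0, 290.9, 82.1]
eef_rot: [-2.169, 1.569, 2.544]
wrist_force: [0.0, 0.1, -0.2]
finger_gap: 27.9
clock: 26.5
eef_pos: [549.3, 291.1, 74.0]
eef_rot: [-2.689, 1.569, 2.024]
wrist_force: [1.1, 0.1, -0.1]
finger_gap: 27.5
```

```bash

python3 -m jog '{"grip":[-0.6,-0.6,-0.6,-0.6,-0.6],"offset":[[0,0,-0.004],[0,0,-0.003],[0,0,0],[0,0,0],[0,0,0]],"rot":[[0,0,0],[0,0,0],[0,0,0],[0,0,0],[0,0,0]]}'
python3 -m jog '{"grip":[-0.6,-0.6,-0.6,-0.6,-0.6],"offset":[[0,0,-0.002],[0,0,0],[0,0,0],[0,0,0],[0,0,0]],"rot":[[0,0,0],[0,0,0],[0,0,0],[0,0,0],[0,0,0]]}'
```

```text
clock: 27.0
eef_pos: [549.5, 291.2, 66.8]
eef_rot: [-3.064, 1.569, 1.649]
wrist_force: [0.4, 0.0, -0.6]
finger_gap: 27.4
clock: 27.5
eef_pos: [550.2, 291.7, 66.0]
eef_rot: [2.521, 1.567, 0.95]
wrist_force: [0.3, 0.5, 0.2]
finger_gap: 27.0
```

```bash

python3 -m jog '{"grip":[-0.3,-0.1,-0.1,-0.1,-0.1],"offset":[[0,0,0],[0,0,0],[0,0,0],[0,0,0],[0,0,0]],"rot":[[0,0,0],[0,0,0],[0,0,0],[0,0,0],[0,0,0]]}'
python3 -m jog '{"grip":[-0.1,-0.1,-0.1,-0.1,-0.1],"offset":[[0,0,0.02],[0,0,0.04],[0,0,0.04],[0,-0.01,0.02],[0,-0.03,0]],"rot":[[0,0,0],[0,0,0],[0,0,0],[0,0,0],[0,0,0]]}'
python3 -m jog '{"grip":[-0.1,-0.1,-0.1,-0.1,-0.1],"offset":[[0.001,-0.046,0],[0.001,-0.046,0],[0.001,-0.046,0],[0.001,-0.046,0],[0.001,-0.046,0]],"rot":[[0,0,0],[0,0,0],[0,0,0],[0,0,0],[0,0,0]]}'
python3 - <<'E'
from h import *
c,W=cam("top"); print("needle",fit(W,550,292,18,75,95),"small",fit(W,549,293,32,54,70),"med",fit(W,549,294,58,36,46),"large",fit(W,546,302,110,48,62));
c["image"]=cv2.resize(c["image"][120:260,130:290],None,fx=4,fy=4); save(c,"pics/t7.png")
c,W=cam("wrist"); print("large",fit(W,546,302,110,46,60),"needle",fit(W,550,292,30,78,92),"lid",fit(W,569,-305,110,47,60))
E
```

```text
clock: 28.0
eef_pos: [550.1, 291.6, 65.7]
eef_rot: [2.572, 1.567, 1.002]
wrist_force: [0.8, 0.7, -0.5]
finger_gap: 42.2
clock: 28.5
eef_pos: [548.4, 252.5, 188.9]
eef_rot: [-2.895, 1.569, 1.821]
wrist_force: [0.7, -0.5, -0.1]
finger_gap: 42.5
clock: 29.0
eef_pos: [552.3, 16.9, 190.8]
eef_rot: [2.267, 1.567, 0.705]
wrist_force: [1.5, -0.7, 0.5]
finger_gap: 42.1
needle (88, 'encl', array([549.8, 292.6]), 13.6, 'bbox', array([549.4, 292.3], dtype=float32), array([26., 26.], dtype=float32), 'z', array([80.8, 83.7, 86.5])) small (144, 'encl', array([550.1, 292.2]), 26.8, 'bbox', array([550.6, 291.9], dtype=float32), array([52., 53.], dtype=float32), 'z', array([56.9, 61.2, 64.1])) med (352, 'encl', array([548.9, 294.2]), 50.4, 'bbox', array([549.1, 293.6], dtype=float32), array([98., 99.], dtype=float32), 'z', array([38. , 41. , 43.8])) large (600, 'encl', array([547.2, 303.1]), 86.2, 'bbox', array([547.3, 302.9], dtype=float32), array([169., 172.], dtype=float32), 'z', array([50.8, 55. , 59.3]))
large (3951, 'encl', array([545.3, 300.4]), 86.6, 'bbox', array([546.4, 298.6], dtype=float32), array([171., 168.], dtype=float32), 'z', array([47.7, 52.5, 57.1])) needle (562, 'encl', array([549. , 290.8]), 14.5, 'bbox', array([548.7, 291. ], dtype=float32), array([27., 29.], dtype=float32), 'z', array([80.1, 81.8, 82.9])) lid (16570, 'encl', array([ 569.2, -305. ]), 94.8, 'bbox', array([ 570.7, -292.1], dtype=float32), array([187., 161.], dtype=float32), 'z', array([54.2, 55.3, 56.3]))
```

View pics/t7.png

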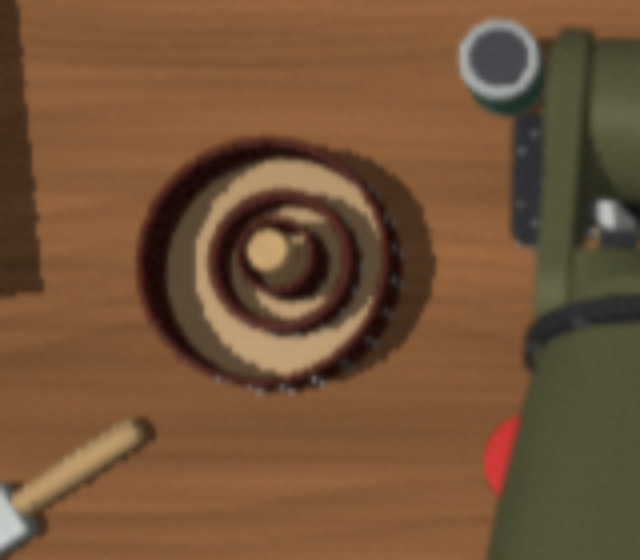

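```bash

python3 -m jog '{"grip":[-0.1,-0.1,-0.1,-0.1,-0.1],"offset":[[0.003,-0.046,0],[0.003,-0.046,0],[0.003,-0.046,0],[0.003,-0.046,0],[0.002,-0.046,0]],"rot":[[0,0,0],[0,0,0],[0,0,0],[0,0,0],[0,0,0]]}'
python3 -m jog '{"grip":[-0.1,-0.1,-0.1,-0.1,-0.1],"offset":[[0.002,-0.03,-0.01],[0.001,-0.016,-0.02],[0,-0.005,-0.02],[0,0,-0.01],[0,0,0]],"rot":[[0,0,0],[0,0,0],[0,0,0],[0,0,0],[0,0,0]]}'
python3 -m jog '{"grip":[-0.1,-0.1,-0.1,-0.1,-0.1],"offset":[[0,0,0],[0,0,0],[0,0,0],[0,0,0],[0,0,0]],"rot":[[0,0,0],[0,0,0],[0,0,0],[0,0,0],[0,0,0]]}'
python3 - <<'E'
from h import *
s=manip.read_state(); x,y,z=s["eef_pos"]; c,W=cam("wrist"); 
R=Ro.from_euler('xyz',s["eef_rot"]).as_matrix()
Rt=np.array([[0,1,0],[0,0,-1],[-1,0,0]]); print("rot needed",np.round(Ro.from_matrix(Rt@R.T).as_rotvec(),3))
print("lid",fit(W,569,-305,110,47,61),"knob",fit(W,569,-305,25,66,84))
E
```

```text
clock: 29.6
eef_pos: [566.8, -217.3, 191.6]
eef_rot: [2.114, 1.565, 0.554]
wrist_force: [1.9, 1.7, 0.4]
finger_gap: 42.3
clock: 30.1
eef_pos: [570.0, -274.0, 129.5]
eef_rot: [1.947, 1.564, 0.382]
wrist_force: [0.6, -0.5, 0.6]
finger_gap: 42.2
clock: 30.6
eef_pos: [571.8, -272.1, 133.3]
eef_rot: [1.598, 1.561, 0.036]
wrist_force: [-0.9, -0.4, -0.1]
finger_gap: 42.1
rot needed [-0.     0.01  -0.009]
lid (25516, 'encl', array([ 571. , -305.8]), 94.3, 'bbox', array([ 570.5, -305.2], dtype=float32), array([186., 187.], dtype=float32), 'z', array([53.9, 54.8, 55.7])) knob (438, 'encl', array([ 569.8, -306.1]), 9.8, 'bbox', array([ 569.8, -306.1], dtype=float32), array([19., 19.], dtype=float32), 'z', array([71.9, 78.4, 79.3]))
```

```bash

python3 -m jog '{"grip":[-0.1,-0.1,-0.1,-0.1,-0.1],"offset":[[-0.001,-0.015,-0.005],[-0.0005,-0.0185,-0.015],[0,0,-0.015],[0,0,0],[0,0,0]],"rot":[[0,0.01,-0.009],[0,0,0],[0,0,0],[0,0,0],[0,0,0]]}' 30
python3 -m jog '{"grip":[-0.1,-0.1,-0.1,-0.1,-0.1],"offset":[[0,0,0],[0,0,0],[0,0,0],[0,0,0],[0,0,0]],"rot":[[0,0,0],[0,0,0],[0,0,0],[0,0,0],[0,0,0]]}'
```

```text
clock: 31.15
eef_pos: [569.8, -308.4, 96.2]
eef_rot: [-1.697, 1.569, 3.013]
wrist_force: [-0.4, 0.5, 0.4]
finger_gap: 42.0
clock: 31.65
eef_pos: [570.7, -307.4, 98.1]
eef_rot: [-0.042, 1.57, -1.613]
wrist_force: [0.7, 0.3, 0.7]
finger_gap: 42.4
```

```bash

python3 -m jog '{"grip":[-0.1,-0.1,-0.1,-0.1,-0.1],"offset":[[-0.001,0.0015,-0.01],[0,0,-0.012],[0,0,-0.01],[0,0,-0.003],[0,0,0]],"rot":[[0,0,0],[0,0,0],[0,0,0],[0,0,0],[0,0,0]]}' 30
python3 -m jog '{"grip":[-0.1,-0.1,-0.1,-0.1,-0.1],"offset":[[0,0,0],[0,0,0],[0,0,0],[0,0,0],[0,0,0]],"rot":[[0,0,0],[0,0,0],[0,0,0],[0,0,0],[0,0,0]]}'
```

```text
clock: 32.15
eef_pos: [569.0, -305.3, 58.9]
eef_rot: [-1.582, 1.569, 3.13]
wrist_force: [0.6, 0.5, 0.2]
finger_gap: 42.3
clock: 32.65
eef_pos: [569.5, -305.6, 59.8]
eef_rot: [-0.153, 1.57, -1.725]
wrist_force: [-0.9, 0.5, 0.2]
finger_gap: 42.7
```

```bash

python3 -m jog '{"grip":[-0.5,-0.8,-0.8,-0.8,-0.8],"offset":[[0,0,0],[0,0,0],[0,0,0],[0,0,0],[0,0,0]],"rot":[[0,0,0],[0,0,0],[0,0,0],[0,0,0],[0,0,0]]}' 30
python3 -m jog '{"grip":[-0.8,-0.8,-0.8,-0.8,-0.8],"offset":[[0,0,0],[0,0,0],[0,0,0.005],[0,0,0.01],[0,0,0.01]],"rot":[[0,0,0],[0,0,0],[0,0,0],[0,0,0],[0,0,0]]}'
python3 -m jog '{"grip":[-0.8,-0.8,-0.8,-0.8,-0.8],"offset":[[0,0,0.02],[0,0,0.03],[0,0,0.03],[0,0,0.02],[0,0,0]],"rot":[[0,0,0],[0,0,0],[0,0,0],[0,0,0],[0,0,0]]}'
python3 - <<'E'
from h import *
s=manip.read_state(); x,y,z=s["eef_pos"]; c,W=cam("wrist"); 
print(s["eef_pos"],"lid",fit(W,x,y,115,z-12,z+3))
q=W.reshape(-1,3); q=q[(abs(q[:,2]-z+4)<10)&(np.hypot(q[:,0]-x,q[:,1]-y)<85)&(q[:,0]>x+15)]
print(np.linalg.lstsq(np.c_[q[:,:2]-[x,y],np.ones(len(q))],q[:,2],rcond=None)[0])
E
```

```text
clock: 33.15
eef_pos: [569.6, -305.6, 60.2]
eef_rot: [0.311, 1.57, -1.26]
wrist_force: [-0.8, 0.2, 0.7]
finger_gap: 19.5
clock: 33.65
eef_pos: [568.7, -305.1, 85.0]
eef_rot: [-1.863, 1.568, 2.848]
wrist_force: [1.0, 0.6, -1.8]
finger_gap: 19.3
clock: 34.15
eef_pos: [568.5, -305.0, 194.2]
eef_rot: [0.428, 1.569, -1.144]
wrist_force: [0.4, -0.6, -2.1]
finger_gap: 19.4
[ 568.54287753 -305.02801482  194.19387557] lid (38383, 'encl', array([ 570.6, -307.2]), 94.0, 'bbox', array([ 583.7, -307.5], dtype=float32), array([158., 187.], dtype=float32), 'z', array([188. , 188.8, 189.6]))
[ 9.38113121e-04 -2.29787292e-03  1.88797242e+02]
```

```bash

python3 -m jog '{"grip":[-0.8,-0.8,-0.8,-0.8,-0.8],"offset":[[0,0.01,0],[-0.001,0.025,0],[-0.0015,0.038,0],[-0.0015,0.042,0],[-0.0015,0.042,0]],"rot":[[0,0,0],[0,0,0],[0,0,0],[0,0,0],[0,0,0]]}'
python3 -m jog '{"grip":[-0.8,-0.8,-0.8,-0.8,-0.8],"offset":[[-0.0015,0.042,0],[-0.0015,0.042,0],[-0.0015,0.042,0],[-0.0015,0.042,0],[-0.0015,0.042,0]],"rot":[[0,0,0],[0,0,0],[0,0,0],[0,0,0],[0,0,0]]}'
python3 -m jog '{"grip":[-0.8,-0.8,-0.8,-0.8,-0.8],"offset":[[-0.0015,0.042,0],[-0.0015,0.035,0],[-0.0015,0.025,0],[-0.001,0.015,0],[0,0.005,0]],"rot":[[0,0,0],[0,0,0],[0,0,0],[0,0,0],[0,0,0]]}'
```

```text
clock: 34.7
eef_pos: [558.7, -143.9, 184.5]
eef_rot: [-1.914, 1.559, 2.791]
wrist_force: [0.7, 0.4, -2.0]
finger_gap: 19.3
clock: 35.2
eef_pos: [545.1, 77.7, 177.5]
eef_rot: [-1.806, 1.549, 2.899]
wrist_force: [-0.1, -0.2, -2.2]
finger_gap: 18.9
clock: 35.7
eef_pos: [532.5, 211.1, 170.4]
eef_rot: [-1.67, 1.539, 3.042]
wrist_force: [0.4, -0.2, -1.9]
finger_gap: 18.9
```

```bash

python3 -m jog '{"grip":[-0.8,-0.8,-0.8,-0.8,-0.8],"offset":[[0.003,0.02,0.002],[0.004,0.025,0.002],[0.003,0.022,0],[0.002,0.012,0],[0.001,0.004,0]],"rot":[[0,0,0],[0,0,0],[0,0,0],[0,0,0],[0,0,0]]}'
python3 -m jog '{"grip":[-0.8,-0.8,-0.8,-0.8,-0.8],"offset":[[0,0,0],[0,0,0],[0,0,0],[0,0,0],[0,0,0]],"rot":[[0,0,0],[0,0,0],[0,0,0],[0,0,0],[0,0,0]]}'
cat >> h.py <<'E'
def rotneed():
    R=Ro.from_euler('xyz',manip.read_state()["eef_rot"]).as_matrix()
    Rt=np.array([[0,1,0],[0,0,-1],[-1,0,0]]); print("rot needed",np.round(Ro.from_matrix(Rt@R.T).as_rotvec(),3))
E
python3 -c "
from h import *
rotneed()"
```

```text
clock: 36.2
eef_pos: [543.3, 295.2, 169.9]
eef_rot: [-1.565, 1.532, -3.137]
wrist_force: [0.4, -0.1, -1.7]
finger_gap: 19.1
clock: 36.7
eef_pos: [543.4, 292.3, 169.2]
eef_rot: [-1.539, 1.531, -3.113]
wrist_force: [-0.7, -0.7, -1.5]
finger_gap: 19.6
rot needed [ 0.001 -0.04   0.004]
```

```bash

python3 -m jog '{"grip":[-0.8,-0.8,-0.8,-0.8,-0.8],"offset":[[0.0025,0.0095,-0.003],[0,0,0],[0,0,0],[0,0,0],[0,0,0]],"rot":[[0,-0.04,0.004],[0,0,0],[0,0,0],[0,0,0],[0,0,0]]}'
python3 - <<'E'
from h import *
rotneed(); s=manip.read_state(); x,y,z=s["eef_pos"]
for n in("wrist","scene","top"):
    c,W=cam(n); save(c,f"pics/{n}8.png")
    print(n,"lid",fit(W,x,y,115,z-12,z+3),"large",fit(W,546,301.6,110,44,60))
    q=W.reshape(-1,3); q=q[(abs(q[:,2]-z+4)<8)&(np.hypot(q[:,0]-x,q[:,1]-y)<85)&(q[:,0]>x+15)]
    print(np.linalg.lstsq(np.c_[q[:,:2]-[x,y],np.ones(len(q))],q[:,2],rcond=None)[0])
i=[cv2.imread("pics/wrist8.png"),cv2.resize(cv2.imread("pics/scene8.png")[60:220,280:480],(640,512))[:400]]
cv2.imwrite("pics/c8.png",cv2.resize(np.vstack(i),(480,600)))
E
```

```text
clock: 37.2
eef_pos: [546.2, 300.5, 166.9]
eef_rot: [-0.505, 1.569, -2.077]
wrist_force: [-0.1, 0.8, -2.4]
finger_gap: 19.2
rot needed [ 0.001 -0.001  0.001]
wrist lid (38411, 'encl', array([547.9, 298.5]), 93.9, 'bbox', array([561.6, 298.1], dtype=float32), array([157., 187.], dtype=float32), 'z', array([160.6, 161.5, 162.3])) large 0
[-9.56548661e-04 -2.29656366e-03  1.61486185e+02]
scene lid (1583, 'encl', array([547.1, 298.4]), 97.3, 'bbox', array([543.7, 300.1], dtype=float32), array([187., 191.], dtype=float32), 'z', array([160.4, 164.1, 167.4])) large (228, 'encl', array([544.8, 298. ]), 85.5, 'bbox', array([547.7, 275.4], dtype=float32), array([163., 121.], dtype=float32), 'z', array([45.2, 52. , 57.8]))
[-1.50973171e-03 -7.09548043e-04  1.64308189e+02]
top lid (1284, 'encl', array([551.1, 287.9]), 91.2, 'bbox', array([552.7, 263.1], dtype=float32), array([174., 114.], dtype=float32), 'z', array([160.2, 162.8, 165.4])) large (57, 'encl', array([515.8, 245.7]), 55.2, 'bbox', array([515.8, 244.7], dtype=float32), array([97., 55.], dtype=float32), 'z', array([46.5, 51.9, 56.2]))
[ 3.25470919e-04 -1.06421177e-03  1.62868911e+02]
```

View pics/c8.png

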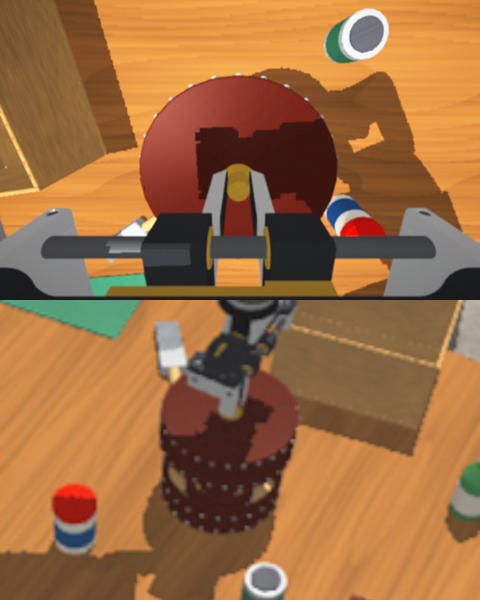

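```bash

python3 -m jog '{"grip":[-0.8,-0.8,-0.8,-0.8,-0.8],"offset":[[-0.0005,0.0025,-0.008],[0,0,-0.01],[0,0,-0.01],[0,0,-0.004],[0,0,0]],"rot":[[0,0,0],[0,0,0],[0,0,0],[0,0,0],[0,0,0]]}'
python3 -m jog '{"grip":[-0.8,-0.8,-0.8,-0.8,-0.8],"offset":[[0,0,0],[0,0,0],[0,0,0],[0,0,0],[0,0,0]],"rot":[[0,0,0],[0,0,0],[0,0,0],[0,0,0],[0,0,0]]}'
python3 -c "
from h import *
rotneed()"
```

```text
clock: 37.85
eef_pos: [545.1, 303.0, 130.8]
eef_rot: [-0.85, 1.568, -2.422]
wrist_force: [0.1, -0.3, -1.8]
finger_gap: 18.8
clock: 38.35
eef_pos: [545.5, 303.1, 131.6]
eef_rot: [-0.616, 1.569, -2.188]
wrist_force: [0.2, 0.4, -1.0]
finger_gap: 19.4
rot needed [ 0.001 -0.001  0.001]
```

```bash

python3 -m jog '{"grip":[-0.8,-0.8,-0.8,-0.8,-0.8],"offset":[[0,0,-0.006],[0,0,-0.005],[0,0,-0.002],[0,0,0],[0,0,0]],"rot":[[0,0,0],[0,0,0],[0,0,0],[0,0,0],[0,0,0]]}'
python3 -m jog '{"grip":[-0.8,-0.8,-0.8,-0.8,-0.8],"offset":[[0,0,-0.003],[0,0,-0.003],[0,0,-0.002],[0,0,0],[0,0,0]],"rot":[[0,0,0],[0,0,0],[0,0,0],[0,0,0],[0,0,0]]}'
```

```text
clock: 38.85
eef_pos: [545.4, 303.1, 117.2]
eef_rot: [-0.715, 1.569, -2.287]
wrist_force: [0.1, -0.1, -1.5]
finger_gap: 19.3
clock: 39.35
eef_pos: [545.5, 303.1, 108.6]
eef_rot: [-0.665, 1.569, -2.237]
wrist_force: [-0.8, -1.2, -2.0]
finger_gap: 19.4
```

Skirt is past the rim with no contact force; continue.

```bash

python3 -m jog '{"grip":[-0.8,-0.8,-0.8,-0.8,-0.8],"offset":[[0,0,-0.003],[0,0,-0.003],[0,0,0],[0,0,0],[0,0,0]],"rot":[[0,0,0],[0,0,0],[0,0,0],[0,0,0],[0,0,0]]}'
python3 -m jog '{"grip":[-0.8,-0.8,-0.8,-0.8,-0.8],"offset":[[0,0,-0.002],[0,0,-0.001],[0,0,0],[0,0,0],[0,0,0]],"rot":[[0,0,0],[0,0,0],[0,0,0],[0,0,0],[0,0,0]]}'
```

```text
clock: 39.85
eef_pos: [545.5, 303.1, 102.2]
eef_rot: [-0.623, 1.569, -2.195]
wrist_force: [0.3, 0.1, -1.9]
finger_gap: 19.7
clock: 40.35
eef_pos: [545.9, 303.3, 101.4]
eef_rot: [0.989, 1.57, -0.583]
wrist_force: [0.1, -0.3, -2.4]
finger_gap: 19.3
```

```bash

python3 -m jog '{"grip":[-0.8,-0.8,-0.8,-0.8,-0.8],"offset":[[0,0,-0.002],[0,0,-0.001],[0,0,0],[0,0,0],[0,0,0]],"rot":[[0,0,0],[0,0,0],[0,0,0],[0,0,0],[0,0,0]]}'
```

```text
clock: 40.85
eef_pos: [546.2, 303.4, 101.1]
eef_rot: [1.572, 1.568, 0.001]
wrist_force: [-2.2, -0.8, 1.1]
finger_gap: 19.2
```

```bash

python3 -m jog '{"grip":[-0.4,-0.1,-0.1,-0.1,-0.1],"offset":[[0,0,0],[0,0,0],[0,0,0],[0,0,0],[0,0,0]],"rot":[[0,0,0],[0,0,0],[0,0,0],[0,0,0],[0,0,0]]}'
python3 -m jog '{"grip":[-0.1,-0.1,-0.1,-0.1,-0.1],"offset":[[0,0,0.015],[0,0,0.03],[0,0,0.04],[0,-0.01,0.04],[0,-0.03,0.02]],"rot":[[0,0,0],[0,0,0],[0,0,0],[0,0,0],[0,0,0]]}'
python3 -m jog '{"grip":[-0.1,-0.1,-0.1,-0.1,-0.1],"offset":[[0,-0.045,0],[0,-0.045,0],[0,-0.045,0],[0,-0.045,0],[0,-0.03,0]],"rot":[[0,0,0],[0,0,0],[0,0,0],[0,0,0],[0,0,0]]}'
python3 -m jog '{"grip":[-0.1,-0.1,-0.1,-0.1,-0.1],"offset":[[0,-0.02,0],[0,0,0],[0,0,0],[0,0,0],[0,0,0]],"rot":[[0,0,0],[0,0,0],[0,0,0],[0,0,0],[0,0,0]]}'
python3 - <<'E'
from h import *
for n in("top","wrist","scene"):
    c,W=cam(n); save(c,f"pics/{n}9.png")
    print(n,"lid",fit(W,546,303,110,85,103),"large wall",fit(W,546,303,120,10,38))
    q=W.reshape(-1,3); q=q[(abs(q[:,2]-97)<8)&(np.hypot(q[:,0]-546,q[:,1]-303)<85)]
    print(np.round(np.linalg.lstsq(np.c_[q[:,:2]-[546,303],np.ones(len(q))],q[:,2],rcond=None)[0],4))
    for m,x,y,h in(("tub",413,115,85),("tin",688,146,60)): print(m,fit(W,x,y,50,h-10,h+10))
i=[cv2.imread("pics/top9.png"),cv2.resize(cv2.imread("pics/scene9.png")[60:220,280:480],(640,512))[:400]]
cv2.imwrite("pics/c9.png",cv2.resize(np.vstack(i),(480,600)))
E
```

```text
clock: 41.35
eef_pos: [546.5, 303.5, 101.0]
eef_rot: [1.664, 1.568, 0.092]
wrist_force: [-0.5, 0.8, 0.3]
finger_gap: 42.4
clock: 41.85
eef_pos: [544.0, 264.0, 251.9]
eef_rot: [-0.647, 1.569, -2.216]
wrist_force: [0.5, -1.0, 0.6]
finger_gap: 42.3
clock: 42.35
eef_pos: [543.3, 47.8, 263.3]
eef_rot: [1.663, 1.558, 0.098]
wrist_force: [-0.0, -0.6, 0.5]
finger_gap: 42.2
clock: 42.85
eef_pos: [543.2, 25.3, 268.0]
eef_rot: [1.631, 1.554, 0.063]
wrist_force: [-0.4, -0.6, 0.2]
finger_gap: 42.0
top lid (3906, 'encl', array([547. , 303.4]), 94.7, 'bbox', array([547.1, 303. ], dtype=float32), array([189., 186.], dtype=float32), 'z', array([94.4, 97.1, 99.8])) large wall 4
[ 4.00000e-04 -2.00000e-04  9.72093e+01]
tub 11
tin (200, 'encl', array([690.6, 150.4]), 27.9, 'bbox', array([690.8, 155.1], dtype=float32), array([55., 36.], dtype=float32), 'z', array([58.7, 62.3, 65.8]))
wrist lid (16644, 'encl', array([546.2, 300.7]), 94.8, 'bbox', array([545.8, 300.4], dtype=float32), array([189., 188.], dtype=float32), 'z', array([94. , 95.2, 96.2])) large wall (367, 'encl', array([561.2, 249.4]), 66.8, '
[... 470 characters left out ...]
))
scene lid (1738, 'encl', array([540. , 300.8]), 97.1, 'bbox', array([546.5, 301.3], dtype=float32), array([180., 189.], dtype=float32), 'z', array([ 93.9,  98.2, 101.4])) large wall (206, 'encl', array([553. , 276.7]), 83.1, 'bbox', array([553.4, 264.4], dtype=float32), array([153., 100.], dtype=float32), 'z', array([11.7, 20.4, 31.5]))
[-2.20000e-03  2.10000e-03  9.85429e+01]
tub (251, 'encl', array([407.5, 113.4]), 34.1, 'bbox', array([410. , 113.7], dtype=float32), array([61., 64.], dtype=float32), 'z', array([81.2, 86.2, 90.2]))
tin (224, 'encl', array([685.8, 147. ]), 30.2, 'bbox', array([686.3, 147.2], dtype=float32), array([53., 60.], dtype=float32), 'z', array([55.6, 62.2, 66.4]))
```

View pics/c9.png

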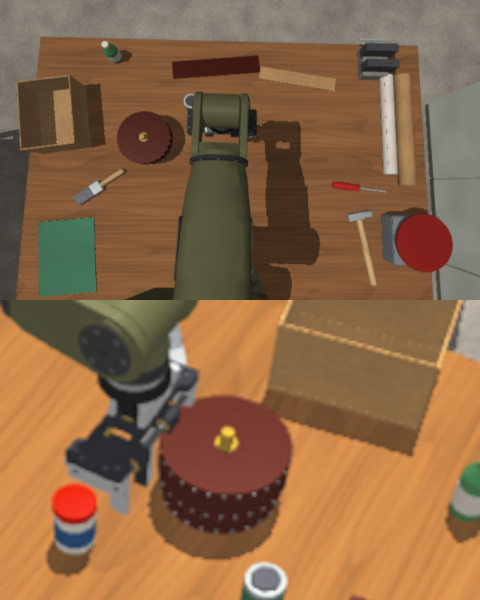

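Lid top measures 97 mm (41 + 56), level and centred with the box, and the bystanders haven't moved. I'm handing in.

```bash
python3 -c "
from cell import manip
print(manip.sign_off())"
```

```text
the job is handed in; nothing more can be done
None
```

I nested the set where the largest box stands, in the order asked: middle-sized box, small box, needle case, then the lid. I handed it in at about 43 s of the 112 s allowed; the hand-in reports no verdict.

**Last checks**
- **Heights:** the rims and tops matched what nesting should give. The middle-sized box was at 41 mm, the small box at 61–62 mm and the needle case at about 84 mm.
- **Lid:** its top measured about 97 mm in the top camera, as it should fully down, and it was level to within 0.003 rad. Its centre was within about 1 mm of where I had measured the largest box. The skirt went past the rim without contact force, and it seated at the expected height.
- **Bystanders:** the tin and the glue tub measured where they began. I judged the brush and the screwdriver unmoved only by eye, in the last top picture.

**What disagreed**
- The cameras differed by 1–3 mm horizontally; the wrist camera read about 2 mm low in y. For the lid I allowed for this by comparing its readings with the arm's own position.
- In the last pictures the arm hid part of the glue tub and the tin from some cameras, so their wrist and top camera fits are less reliable. The scene camera saw the tub well, and the wrist camera saw the tin well.

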